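# Warm a batch of sample jars

### The arm

A 6-joint arm with a two-finger parallel gripper is mounted at the origin on the work surface. World frame = base frame: x ahead of the robot, y to its left, z up, the work surface at z = 0. Lengths are in m, angles in rad, forces in N, time in s.
With the tool pointing down it reaches from about 0.275 to 1 m from the base axis. Payload 8.4 kg.
Tool frame: the origin (TCP) lies midway between the tips of the shut fingers; the grasp point (between the pads) lies 19 mm behind it; z points along the fingers, y is the line along which they close (so a half turn about z gives the same grasp; the last joint's range is limited). The gripper opens to 85 mm and grips with 20 to 120 N. Pads are 22 mm wide; open, the fingers measure 114 mm over their backs; the gripper's body (76 mm by 85 mm) begins 54 mm behind the grasp point. The pads swing forward as they close: fully open they stand 13 mm farther back than shut.
Start: joints at [-0.002, 0.353, 1.633, -0, 1.155, -0.002], TCP at [0.625, -0, 0.231] pointing down, gripper open.
Joint ranges: [-2.63, 2.63], [-0.92, 2.1], [0.06, 2.66], [-1.3, 4.44], [0, 2.69], [-3.02, 3.02]. Speed limits (rad/s): [2.22, 2.22, 2.79, 3.14, 3.14, 3.14].

### API

Orientations are given as a unit quaternion [x, y, z, w].
In Python, from workcell import robot gives the robot as it stands. The module is installed in compiled form; this text tells all that it offers. Calls block until the motion is done:
- robot.goto(position, orientation): joint-space move of the TCP to a pose.
- robot.servo_line(position, attitude=None, feed=0.15, f_stop=None): straight line of the TCP; attitude=None keeps the orientation; feed is the mean speed in m/s. With f_stop (N) it stops when the force on the tool has changed by that much, and returns True; else False.
- robot.move_joints(angles): joint-space move.
- robot.move_gripper(opening, newtons=None): finger opening in m; newtons is the grip in N (None keeps the last); returns when the fingers have stopped.
- robot.hold(seconds).
- robot.ik(position, orientation): joint angles nearest the present ones, or None.
- robot.sense(): the state.
- robot.capture(name): name is "scene" or "side" or "wrist"; returns a dict with "pixels" (400x640x3 uint8, red, green, blue), "fx", "fy", "cx", "cy" (pixels), "D" ([k1, k2, p1, p2, k3] as OpenCV has them; the pictures are not rectified), "camera_from_world" (4x4, takes a point from world to camera coordinates). Camera axes: x right, y down, z forward; pixel columns grow to the right and rows downward; lengths in m; the calibration is good to about 2 mm. A picture is of the moment at which its call begins. There is no depth.
A pose or a line that the arm cannot do raises robot.PlanningError and nothing moves.
- robot.close_job(): hands the job in; it is judged then, once.
Trained networks look in a picture, given as the dict that the camera call returned (one of the last four; its "shot" number tells which), for a name from the list of things; names that differ only in an ending like _2 or _b are one class to them, and where a whole thing is asked for, a point or a joint stands for the part that bears it (a point fixed in the world has none). Each returns a list of dicts, best first, with "score" (0 to 1); they miss things now and then, are a little off and sometimes report something else, mostly with a low value. They report only what shows in the picture. A call takes as long as a camera call. They do not tell look-alikes from the thing itself.
- robot.spot_in(picture, name): "uv" ([column, row] in pixels, amid what is visible of it).
The state is a dict: "t": time; "qpos": joint angles; "dq": joint speeds; "tau": joint torques, N m; "tool_pos": TCP position; "orientation": TCP orientation; "contact_force": force on the tool from outside, world axes, zero at the start; "torque": the same for the moment, N m; "opening": finger opening in m; "grasp_force": force on a finger pad.
Only numpy, scipy, OpenCV 4.12 (cv2) and the standard library are available. Lean on these libraries where they do the work, as an engineer would, in place of code of your own. Each camera call takes 0.05 s, during which the arm holds its last target. There are 200 camera calls.

### The job

Lever up the bottle warmer's cover with the blade of the spatula, because it has no handle, and swing the cover open. Stand every amber jar that is on the bench upright inside the warmer, close the cover without slamming it, and then turn the dial so that its white pointer points at the steel set-point clip. Leave the spatula lying on its black mat, and leave the other bottles and the beaker where they are.

Things in the scene. Friction and masses are not known exactly. Their poses are not given: they have to be found in the camera images.
- warmer: Bottle warmer, blue case, fixed. Origin on the bench under the centre of its chamber; x points to the back (hinge side), y left as seen from the robot, z up. Chamber: open-topped, outside 158 (x) by 256 (y) mm, rim at z = 105 mm, walls 7 mm, inside x within +-72 and y within +-121 mm, floor at z = 20 mm. Control deck on its right: y -128 to -248, x -109 to 79 mm, flat top at z = 70 mm
- slot (a point): centre of the mouth of the slot under the cover's front edge (warmer x = -94, y = 0, z = 100 mm). The case has a flat ledge (top z = 95 mm) before the front wall, from x = -109 to -79 mm, along the whole 256 mm; the closed cover overhangs it by 15 mm, leaving a slot 10 mm high, 15 mm deep, for the spatula blade
- cover (a joint): angle of the flat white cover about its hinge, rad: 0 closed (start), 1.57 upright, stop at 1.8. Hinge axis along the warmer's y. The hinge is stiff: the cover stays wherever it is left. Plate 173 by 256 mm, 8 mm thick, its underside at z = 105 mm when closed. About 3 N up at the front edge lifts it
- hinge (a point): middle of the cover's hinge axis, at the top back edge of the chamber (warmer x = 79, y = 0, z = 105 mm); does not move
- cover_edge (a point): middle of the cover's front edge, on its underside, 173 mm from the hinge axis
- floor (a point): centre of the chamber's inner floor (jars stand at this height)
- dial (a point): point on the dial knob's vertical axis, 20 mm above the deck, at the height to grip the knob
- knob (a joint): knob angle, rad, grows clockwise seen from above; stops at 0 and 5.2; starts near 0; friction 0.04 N m, stays where it is left. Grey skirt 60 mm in diameter and on it an upright grip bar 54 mm long, 14 mm wide, from 9 to 33 mm above the deck, along the line from the axis to knob_tip; a white line on the bar and a white nose on the skirt mark the pointer end
- knob_tip (a point): tip of the knob's white pointer nose, 36 mm from the dial axis, 9 mm above the deck; turns with the knob
- clip_tip (a point): where the pointer must come: inner tip of the small steel set-point clip on the rim of the dial's scale (fixed, and it cannot be bumped), 36 mm from the dial axis, at the pointer's height, so it coincides with knob_tip when the dial is set. It lies 1.2 to 4.6 rad of knob angle from the zero stop
- spatula_grip (a point): point on the spatula's axis near its centre of mass; x points to the blade's tip. Black handle 100 mm long (from 80 mm behind this point to 20 mm before it), 24 mm wide (y), 16 mm high (z); flat steel blade 22 mm wide, 3 mm thick, centred on the handle's height, ending 100 mm before this point. 0.07 kg, lies flat either way up
- spatula_tip (a point): middle of the front end of the spatula's blade, 100 mm before spatula_grip
- spatula: the spatula itself: origin 10 mm before spatula_grip, on its underside (8 mm below the blade's mid-plane); x points to the blade's tip
- mat: thin black rubber mat, 230 (x) by 110 (y) by 2 mm, fixed to the bench; origin at the centre of its underside; the spatula lies on it at the start
- jar0: amber screw-lid jar, round, 52 mm diameter (its white lid 50 mm), 64 mm tall, about 0.15 kg with a heavy base, standing on the bench to the right; origin at the centre of its underside, z up through the lid. Identical to the other jars; may be absent
- jar1: amber screw-lid jar, round, 52 mm diameter (its white lid 50 mm), 64 mm tall, about 0.15 kg with a heavy base, standing on the bench to the right; origin at the centre of its underside, z up through the lid. Identical to the other jars; may be absent
- jar2: amber screw-lid jar, round, 52 mm diameter (its white lid 50 mm), 64 mm tall, about 0.15 kg with a heavy base, standing on the bench to the right; origin at the centre of its underside, z up through the lid. Identical to the other jars; may be absent
- jar3: amber screw-lid jar, round, 52 mm diameter (its white lid 50 mm), 64 mm tall, about 0.15 kg with a heavy base, standing on the bench to the right; origin at the centre of its underside, z up through the lid. Identical to the other jars; may be absent
- wash_bottle: bystander: white squeeze bottle, blue cap, 68 mm diameter, 170 mm tall, at the right; origin at the centre of its underside
- stock_bottle: bystander: clear bottle with blue cap, 72 mm diameter, 150 mm tall, at the back; origin at the centre of its underside
- beaker: bystander: glass beaker, 74 mm diameter, 100 mm tall, at the back right; origin at the centre of its underside
There are look-alikes about, which are no part of the job. What is shaped like the jar0 but green is not meant. What is shaped like the jar1 but purple is not meant.

How it is judged:
By the outcome, as a careful person would: the job done as asked, in the order asked, and still so for the second after the job is handed in, with the robot touching nothing.
Of jar0, jar1, jar2, jar3 only 2 to 4 are there at a start; the rules pass over those that are not, and their reading is None.
At some moment in a run one of spatula, jar0, jar1, jar2, jar3 may be knocked a few centimetres aside while the robot is not near it.
It also fails if it takes over 210 s, if anything falls off the work surface, if the arm or the gripper's body presses on something with over 40 N, if the wrist force passes 120 N, or if a joint passes its speed limit or range.

## Working session

There is one attempt and no reset: what is moved stays moved. The work goes in short steps, each a Python script; the robot and the scene stay as the last script left them, time stands still between calls to the robot, and variables do not carry over. Pictures are saved under pics/ and viewed, at most 14 in all, crops included, and the job is handed in when it is done.

```bash
mkdir -p pics; cat > h.py <<'E'
import numpy as np, cv2
from workcell import robot
from scipy.spatial.transform import Rotation as R
def cap(n,save=None):
    p=robot.capture(n)
    if save: cv2.imwrite('pics/'+save+'.png',p['pixels'][:,:,::-1])
    return p
def KD(p): return np.array([[p['fx'],0,p['cx']],[0,p['fy'],p['cy']],[0,0,1.]]),np.array(p['D'],float)
def ray(p,uv):
    K,D=KD(p); T=np.array(p['camera_from_world'])
    n=cv2.undistortPoints(np.array([[uv]],float),K,D)[0,0]
    d=T[:3,:3].T@np.array([n[0],n[1],1]); o=-T[:3,:3].T@T[:3,3]
    return o,d/np.linalg.norm(d)
def onz(p,uv,z):
    o,d=ray(p,uv); return o+d*(z-o[2])/d[2]
def proj(p,X):
    K,D=KD(p); T=np.array(p['camera_from_world'])
    return cv2.projectPoints(np.atleast_2d(np.array(X,float)),cv2.Rodrigues(T[:3,:3])[0],T[:3,3],K,D)[0][:,0]
def down(yaw): # tool z down; tool y axis at angle yaw+90deg... tool x at yaw
    return (R.from_euler('z',yaw)*R.from_euler('x',np.pi)).as_quat()
E
python3 - <<'E'
from h import *
for n in ['scene','side','wrist']:
    p=cap(n,n+'0'); T=np.array(p['camera_from_world']); print(n,-T[:3,:3].T@T[:3,3],T[2,:3],p['fx'])
    if n!='wrist':
        for k in ['warmer','slot','dial','knob_tip','clip_tip','spatula_tip','spatula_grip','mat','jar0','wash_bottle','stock_bottle','beaker','cover_edge','hinge']:
            print(k,[(np.round(d['uv']).tolist(),round(d['score'],2)) for d in robot.spot_in(p,k)][:6])
s=robot.sense();print(s['t'],s['orientation'])
E
```

```text
scene [0.8861053  0.51228505 0.79357726] [-0.34568487 -0.61158996 -0.71165982] 418.06931230715594
warmer [([392.0, 311.0], 0.85)]
slot [([349.0, 180.0], 0.73), ([396.0, 311.0], 0.57)]
dial [([398.0, 312.0], 0.6)]
knob_tip [([354.0, 238.0], 0.7)]
clip_tip [([333.0, 232.0], 0.37)]
spatula_tip [([349.0, 181.0], 0.77)]
spatula_grip [([350.0, 181.0], 0.75), ([397.0, 312.0], 0.2)]
mat [([347.0, 188.0], 0.93)]
jar0 [([250.0, 193.0], 0.8), ([270.0, 140.0], 0.66), ([213.0, 204.0], 0.62), ([290.0, 212.0], 0.58), ([260.0, 171.0], 0.5)]
wash_bottle [([351.0, 178.0], 0.45), ([358.0, 238.0], 0.38)]
stock_bottle [([238.0, 251.0], 0.57)]
beaker [([223.0, 154.0], 0.74)]
cover_edge [([404.0, 313.0], 0.72)]
hinge [([396.0, 311.0], 0.94)]
side [0.27899918 0.90027696 0.70620379] [ 0.21731361 -0.82768039 -0.51741662] 452.91940148181914
warmer [([286.0, 294.0], 0.7)]
slot [([288.0, 292.0], 0.91), ([278.0, 278.0], 0.39)]
dial [([286.0, 292.0], 0.91)]
knob_tip [([318.0, 232.0], 0.6)]
clip_tip [([287.0, 294.0], 0.68)]
spatula_tip [([384.0, 220.0], 0.82)]
spatula_grip [([386.0, 220.0], 0.53)]
mat [([379.0, 219.0], 0.81)]
jar0 [([361.0, 170.0], 0.93), ([336.0, 182.0], 0.89), ([275.0, 179.0], 0.79), ([303.0, 184.0], 0.64), ([312.0, 208.0], 0.61)]
wash_bottle [([404.0, 158.0], 0.57)]
stock_bottle [([247.0, 202.0], 0.67)]
beaker []
cover_edge [([278.0, 280.0], 0.89)]
hinge [([283.0, 292.0], 0.84)]
wrist [0.62434484 0.07052861 0.37436191] [-7.53646133e-04 -2.77378181e-01 -9.60760520e-01] 293.6732204927169
1.55 [ 7.07112985e-01  7.07100578e-01  7.34240120e-06 -9.40156117e-06]
```

View pics/scene0.png

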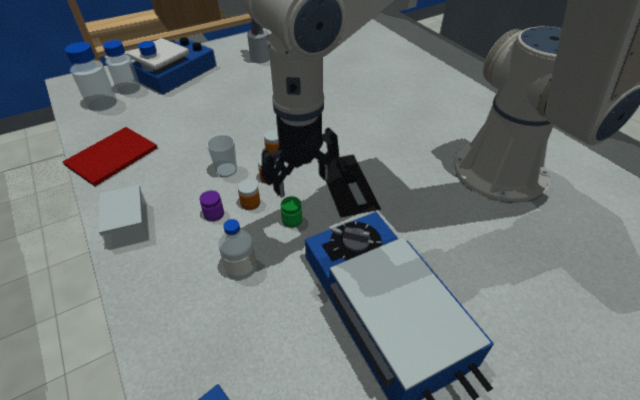

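View pics/side0.png

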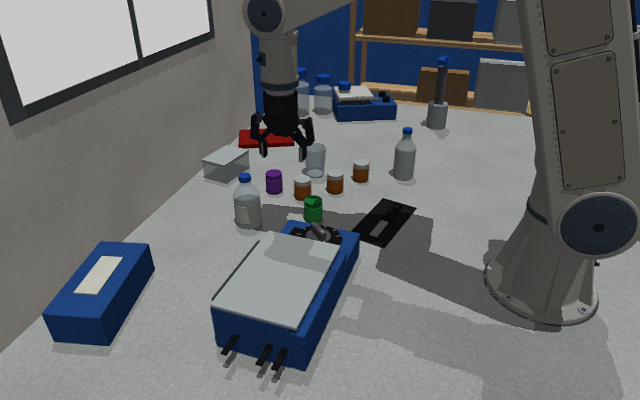

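The scene view shows the warmer's cover around (400,310) and dial at (354,238). Spatula and mat are at (350,185), and amber jars at (250,195), (265,170) and (272,142). The side view confirms three ambers at (303,187), (336,182), (361,171), plus green (313,208) and purple (274,181).

```bash
python3 - <<'E'
from h import *
p=cap('side')
for uv,z in [((303,187),.03),((336,182),.03),((361,171),.03),((313,208),.03),((274,181),.03),((384,220),.01),((318,232),.09),((405,160),.06),((247,205),.06),((316,160),.05)]:
    print(uv,onz(p,uv,z).round(3))
for uv in [(268,236),(340,245),(298,324),(217,306)]: print('cov',onz(p,uv,.113).round(3))
q=robot.sense()['orientation']
def tryq(pos,name):
    for y in [np.pi/2,-np.pi/2,0]:
        try: robot.goto(pos,down(y)); break
        except robot.PlanningError: print('fail',pos,y)
    T=cap('wrist',name); M=np.array(T['camera_from_world']); print(-M[:3,:3].T@M[:3,3],M[2,:3],robot.sense()['tool_pos'])
tryq([0.55,0.2,0.45],'w1')
tryq([0.5,-0.15,0.40],'w2')
E
```

```text
(303, 187) [ 0.656 -0.243  0.03 ]
(336, 182) [ 0.567 -0.302  0.03 ]
(361, 171) [ 0.507 -0.396  0.03 ]
(313, 208) [ 0.592 -0.136  0.03 ]
(274, 181) [ 0.754 -0.255  0.03 ]
(384, 220) [ 0.393 -0.16   0.01 ]
(318, 232) [0.522 0.055 0.09 ]
(405, 160) [ 0.373 -0.456  0.06 ]
(247, 205) [ 0.755 -0.056  0.06 ]
(316, 160) [ 0.658 -0.394  0.05 ]
cov [0.617 0.133 0.113]
cov [0.453 0.121 0.113]
cov [0.47  0.366 0.113]
cov [0.626 0.365 0.113]
[0.54964933 0.26992731 0.59156533] [-0.00254927 -0.27840686 -0.96045985] [0.55007424 0.19905051 0.44832136]
[ 0.49969182 -0.07894169  0.54319623] [-3.19270807e-04 -2.77043510e-01 -9.60857321e-01] [ 0.50051016 -0.14920409  0.40009706]
```

View pics/w1.png

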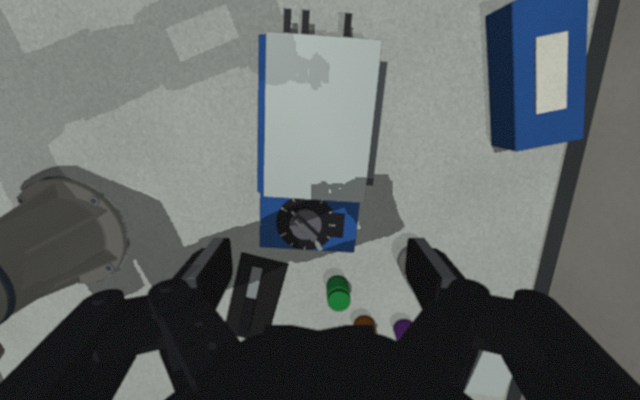

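View pics/w2.png

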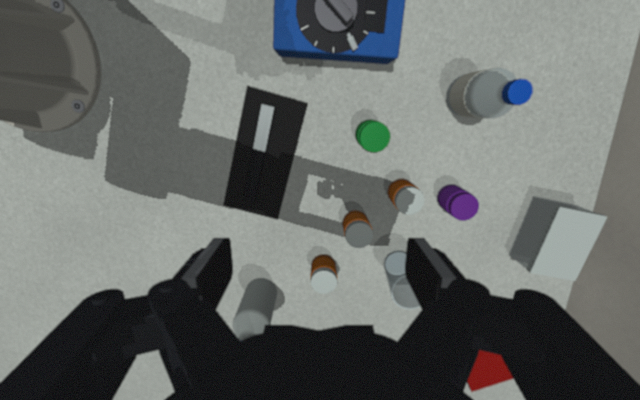

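```bash
python3 - <<'E'
from h import *
import pickle
w1=cv2.imread('pics/w1.png')
robot.goto([0.50,0.02,0.33],down(np.pi/2)); d=cap('wrist','wd')
robot.goto([0.41,-0.17,0.25],down(np.pi/2)); s=cap('wrist','ws')
robot.goto([0.54,-0.30,0.33],down(np.pi/2)); j=cap('wrist','wj')
pickle.dump((d,s,j),open('djs.pkl','wb'))
a=cv2.resize(w1[20:260,235:395],(400,600),interpolation=cv2.INTER_CUBIC)
print(proj(d,[[.51,.055,.09]]),proj(s,[[.393,-.16,.01]]),proj(j,[[.567,-.302,.03]]))
def crop(p,c,w=200,h=150):
    c=np.array(c).astype(int); x=max(0,min(640-w,c[0]-w//2)); y=max(0,min(400-h,c[1]-h//2)); print('crop',x,y)
    return cv2.resize(p['pixels'][y:y+h,x:x+w,::-1],(400,300),interpolation=cv2.INTER_CUBIC)
b=np.vstack([crop(d,proj(d,[[.51,.055,.09]])[0]),crop(s,proj(s,[[.393,-.16,.01]])[0])])
cv2.imwrite('pics/comp.png',np.hstack([a,b]))
E
```

```text
[[326.33074715 133.31985741]] [[305.26420522 152.57560775]] [[337.38941598 155.74678022]]
crop 226 58
crop 205 77
```

View pics/comp.png

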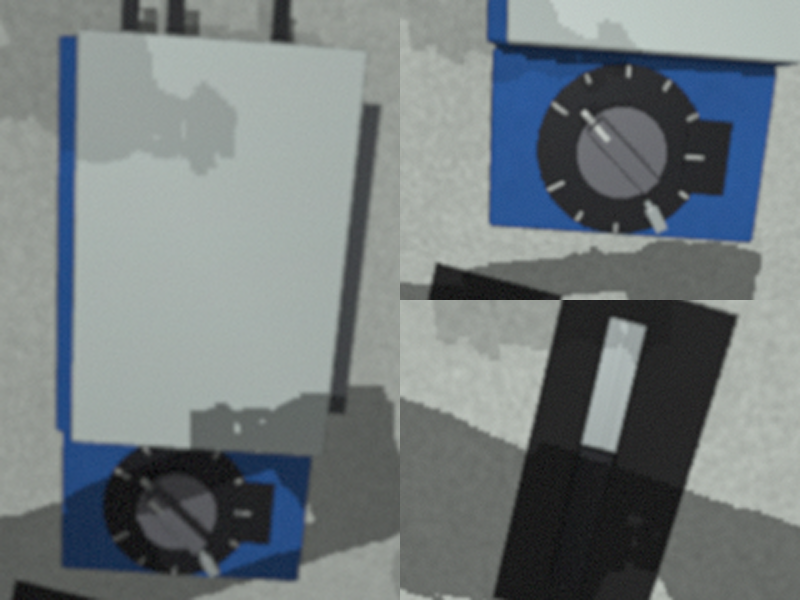

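View pics/wj.png

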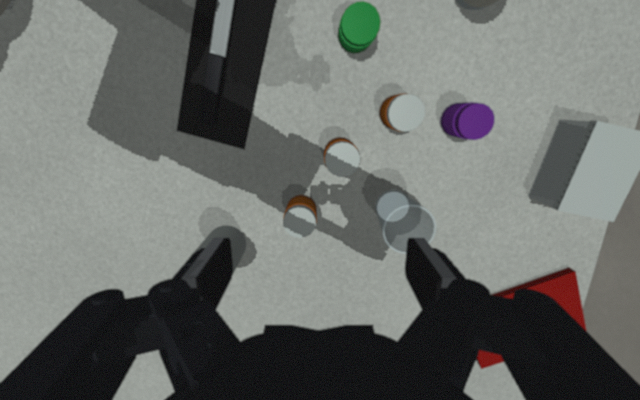

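```bash
cat > meas.py <<'E'
from h import *
import pickle
from scipy.optimize import least_squares
d,s,j=pickle.load(open('djs.pkl','rb'))
robot_w1=dict(d)
def c1(u,v): return ((u+.5)/2.5-.5+235,(v+.5)/2.5-.5+20)
def c2(u,v): return ((u-400+.5)/2-.5+226,(v+.5)/2-.5+58)
def c3(u,v): return ((u-400+.5)/2-.5+205,(v-300+.5)/2-.5+77)
obs=[(c2(491,224),(-.109,-.248,.07)),(c2(752,241),(.079,-.248,.07)),(c2(489,42),(-.109,-.128,.095)),(c2(507,42),(-.094,-.128,.113))]
if __name__=='__main__':
    robot.goto([0.53,0.24,0.47],down(np.pi/2)); w=cap('wrist','w3')
    pickle.dump(w,open('w3.pkl','wb'))
    a=cv2.resize(w['pixels'][0:300,190:430,::-1],(480,600),interpolation=cv2.INTER_CUBIC)
    b=cv2.resize(j['pixels'][70:250,270:430,::-1],(320,360),interpolation=cv2.INTER_CUBIC); b=np.vstack([b,np.zeros((240,320,3),np.uint8)])
    cv2.imwrite('pics/comp2.png',np.hstack([a,b]))
    tip=onz(s,c3(628,321.5),.0115); jn=onz(s,c3(599,449),.0115); print('tip',tip,'jn',jn,np.linalg.norm(tip-jn),np.arctan2(*(tip-jn)[1::-1]))
    for n,uv in [('a',(405,113)),('b',(342,155)),('c',(300,219)),('green',(360,22))]: print(n,onz(j,uv,.064))
E
python3 meas.py
```

```text
tip [ 0.41085976 -0.07909827  0.0115    ] jn [ 0.39176701 -0.15802122  0.0115    ] 0.0811995397017375 1.3334402268572925
a [ 0.65504001 -0.23814158  0.064     ]
b [ 0.57129075 -0.2952759   0.064     ]
c [ 0.51082906 -0.39129899  0.064     ]
green [ 0.59021527 -0.1278581   0.064     ]
```

View pics/comp2.png

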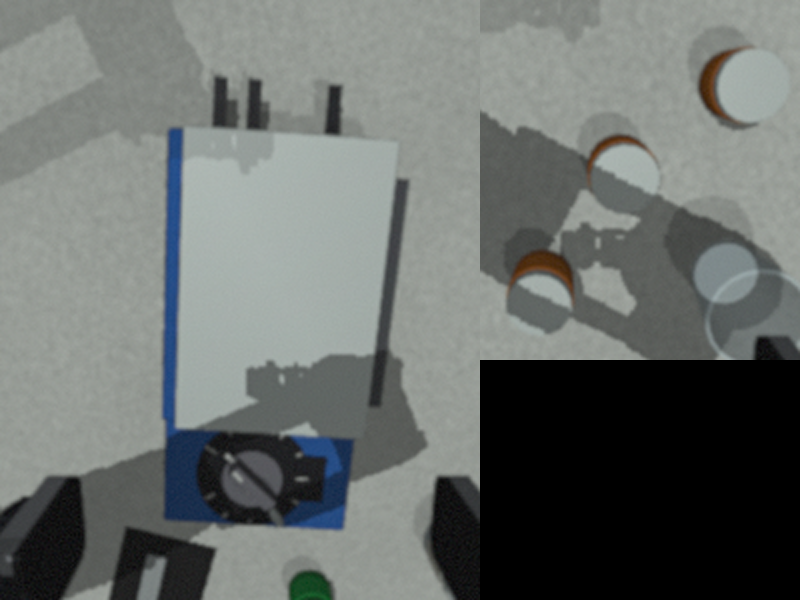

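```bash
cat > m2.py <<'E'
from meas import *
w=pickle.load(open('w3.pkl','rb'))
def c4(u,v): return ((u+.5)/2-.5+190,(v+.5)/2-.5)
o4=[(c4(182,127),(-.094,.128,.113)),(c4(399,141),(.079,.128,.113)),(c4(367,438),(.079,-.128,.113)),(c4(174,429),(-.094,-.128,.113)),(c4(165,519),(-.109,-.248,.07)),(c4(343,529),(.079,-.248,.07)),(c4(169,128),(-.109,.128,.095)),(c4(163,418),(-.109,-.128,.095))]
def W(x,P): 
    P=np.atleast_2d(P); c,s_=np.cos(x[2]),np.sin(x[2]); return np.c_[x[0]+c*P[:,0]-s_*P[:,1],x[1]+s_*P[:,0]+c*P[:,1],P[:,2]]
def res(x):
    return np.r_[(proj(w,W(x,[o[1] for o in o4]))-[o[0] for o in o4]).ravel(),(proj(d,W(x,[o[1] for o in obs]))-[o[0] for o in obs]).ravel()]
r=least_squares(res,[.53,.24,0],loss='soft_l1'); wx=r.x
if __name__=='__main__':
    print(wx,res(wx).reshape(-1,2).round(1).tolist())
    print('disk c',onz(d,c2(620,148),.07),'skirt',onz(d,c2(622,152),.079))
    print('bar line',onz(d,c2(583,112),.103),onz(d,c2(608,140),.103),'clip tip',onz(d,c2(647,203),.079),'clip out',onz(d,c2(660,229),.079))
    for k,uv in enumerate([(406,113),(341.5,159),(300,221)]): print(onz(j,uv,.064))
    np.save('wx.npy',wx)
E
python3 m2.py
```

```text
[ 0.55653299  0.24170402 -0.0617771 ] [[0.4, -1.4], [0.9, -1.3], [-0.8, 0.3], [0.8, -0.5], [-0.3, 0.9], [1.1, 0.7], [-0.9, -1.0], [-0.4, 1.1], [-0.8, 1.2], [1.4, 0.8], [-1.2, 0.2], [0.3, -0.3]]
disk c [0.52328532 0.05526004 0.07      ] skirt [0.52412832 0.05342969 0.079     ]
bar line [0.49834981 0.07985262 0.103     ] [0.51383311 0.06302297 0.103     ] clip tip [0.54172048 0.01922287 0.079     ] clip out [0.55120135 0.00114387 0.079     ]
[ 0.65639152 -0.23813811  0.064     ]
[ 0.57071205 -0.30093507  0.064     ]
[ 0.51077289 -0.39450019  0.064     ]
```

```bash
cat >> h.py <<'E'
def blade(p,z=.0115):
    g=cv2.cvtColor(p['pixels'],cv2.COLOR_RGB2GRAY); g[215:]=128  # hide fingers
    dk=(g<60).astype(np.uint8); dk=cv2.morphologyEx(dk,cv2.MORPH_OPEN,np.ones((5,5)))
    cs=cv2.findContours(dk,cv2.RETR_EXTERNAL,cv2.CHAIN_APPROX_NONE)[0]; c=max(cs,key=cv2.contourArea)
    m=np.zeros_like(g); cv2.fillPoly(m,[cv2.convexHull(c)],255); m=cv2.erode(m,np.ones((5,5)))
    b=((g>85)&(m>0)).astype(np.uint8)
    cs=cv2.findContours(b,cv2.RETR_EXTERNAL,cv2.CHAIN_APPROX_NONE)[0]; c=max(cs,key=cv2.contourArea)
    P=np.array([onz(p,q,z)[:2] for q in c[:,0].astype(float)],np.float32)
    (cx,cy),wh,_=r=cv2.minAreaRect(P); B=cv2.boxPoints(r)
    e=B[1]-B[0] if np.linalg.norm(B[1]-B[0])>np.linalg.norm(B[2]-B[1]) else B[2]-B[1]
    return np.array([cx,cy]),wh,np.arctan2(e[1],e[0])
E
python3 - <<'E'
from h import *
import pickle
s=pickle.load(open('djs.pkl','rb'))[1]; print(blade(s))
robot.goto([0.41,-0.17,0.25],down(np.pi/2)); p=cap('wrist'); print(blade(p))
wx=np.load('wx.npy')
for yaw in [wx[2]]:
  for x,z in [(-.19,.1),(-.19,.2),(-.1,.2),(0,.25)]:
    q=robot.ik([wx[0]+x*np.cos(wx[2]),wx[1]+x*np.sin(wx[2]),z],down(yaw)); print(None if q is None else np.round(q,2))
q=robot.ik([.39,-.17,.006],down(1.333)); print(np.round(q,2))
E
```

```text
(array([ 0.40091938, -0.1180549 ]), (0.08153612911701202, 0.024127086624503136), np.float32(1.3198079))
(array([ 0.4009918 , -0.11803848]), (0.08188174664974213, 0.024021148681640625), np.float32(1.3219078))
[ 0.6   0.27  2.12 -0.    0.76  2.23]
[ 0.6   0.11  2.03 -0.    1.    2.23]
[ 0.49  0.22  1.89 -0.    1.03  2.13]
[ 0.41  0.31  1.65 -0.    1.18  2.04]
[-0.41  0.43  2.21 -0.    0.5  -0.18]
```

```bash
python3 - <<'E'
from h import *
psi=1.328; c=np.array([.401,-.118])-0.055*np.array([np.cos(psi),np.sin(psi)])
robot.move_gripper(.05)
robot.goto([*c,.08],down(psi))
print(robot.servo_line([*c,.0065],feed=.05,f_stop=6),robot.sense()['tool_pos'])
robot.move_gripper(.015,80); s=robot.sense(); print(s['opening'],s['grasp_force'],s['contact_force'])
robot.move_gripper(.015,110)
robot.servo_line([*c,.22],feed=.1); s=robot.sense(); print(s['opening'],s['contact_force'],s['torque'],s['tool_pos'])
cap('wrist','hold')
wx=np.load('wx.npy'); u=np.array([np.cos(wx[2]),np.sin(wx[2])])
g=wx[:2]+u*(-.094-.095-.05)
robot.goto([*g,.22],down(wx[2]))
robot.servo_line([*g,.098],feed=.1)
cap('wrist','pre'); cap('side','preside')
a=cv2.imread('pics/pre.png'); b=cv2.imread('pics/preside.png'); h=cv2.imread('pics/hold.png')
cv2.imwrite('pics/c3.png',np.vstack([np.hstack([cv2.resize(a,(400,250)),cv2.resize(h,(400,250))]),np.hstack([cv2.resize(b[220:380,190:430],(480,320)),np.zeros((320,320,3),np.uint8)])]))
E
```

```text
False [ 0.38796677 -0.17148303  0.00674465]
0.021821919296195293 78.3401083946228 [-2.19877053  0.4050576   9.98479727]
0.020619117152065835 [ 0.61251667  0.34133275 -0.92379872] [-0.01835348  0.00283258 -0.02609511] [ 0.38755406 -0.17129174  0.21960364]
```

View pics/c3.png

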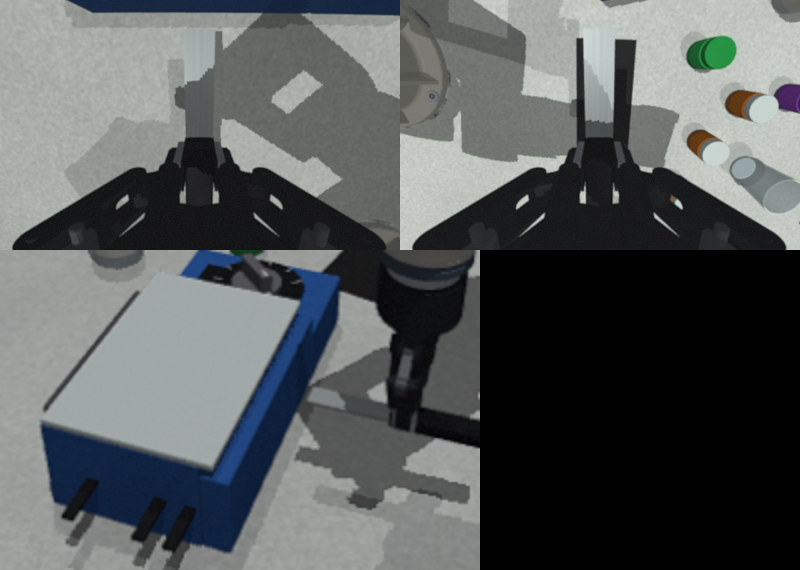

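The grip is good: blade straight in the fingers (wrist view, upper left) and level beside the warmer. I'll touch the ledge to set the blade height, then insert.

```bash
cat > a.py <<'E'
from h import *
wx=np.load('wx.npy'); u=np.array([np.cos(wx[2]),np.sin(wx[2])]); v=np.array([-u[1],u[0]])
def P(tipx,ztcp,y=0): return [*(wx[:2]+u*(tipx-.095)+v*y),ztcp]   # tip at warmer x
def F(): return np.round(robot.sense()['contact_force'],1)
def tz(): return robot.sense()['tool_pos']
E
python3 - <<'E'
from a import *
robot.servo_line(P(-.13,.115),feed=.1); robot.servo_line(P(-.101,.115),feed=.05); print(F(),tz())
print(robot.servo_line(P(-.101,.085),feed=.01,f_stop=1.5),F(),tz())
z=tz()[2]+.004
robot.servo_line(P(-.101,z),feed=.02); print(F(),tz())
print(robot.servo_line(P(-.076,z),feed=.01,f_stop=2.5),F(),tz()); t=tz()
w=(np.array(t[:2])-wx[:2])@u+.095; print('tip x',w)
cap('side','ins'); b=cv2.imread('pics/ins.png'); cv2.imwrite('pics/ins.png',cv2.resize(b[220:380,190:430],(720,480)))
E
```

```text
[ 0.3 -0.5 -0. ] [0.36075853 0.25361159 0.11482886]
True [-0.   0.6  1.2] [0.36085604 0.2537352  0.09263051]
[ 0.5 -0.4 -0.5] [0.3608182  0.25376663 0.09669994]
True [ 0.6 -0.1 -1.1] [0.3829498  0.25212708 0.09624266]
tip x -0.07889555742837462
```

View pics/ins.png

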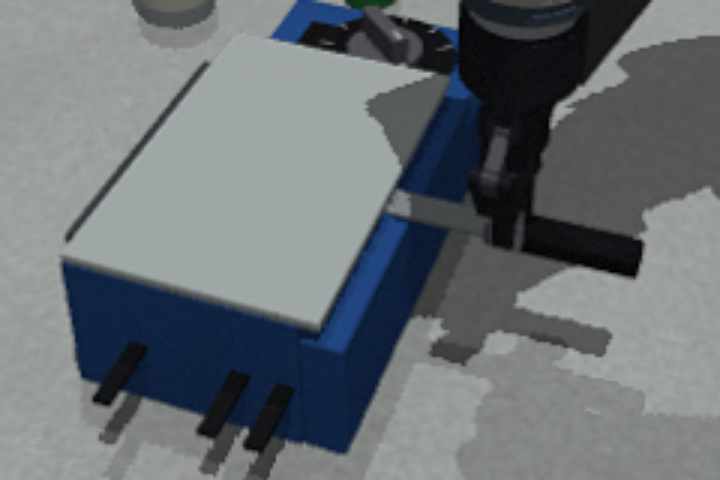

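```bash
python3 - <<'E'
from a import *
r=.157; off=.0039+.0015
robot.servo_line(P(.079-r,tz()[2]),feed=.02)
for th in [0.02,.06,.1,.15,.2,.25,.3,.4,.5,.6]:
    robot.servo_line(P(.079-r*np.cos(th),.105+r*np.sin(th)-off),feed=.04); print(th,F())
s=robot.sense(); print(s['tool_pos'],s['opening'])
cap('side','l1'); b=cv2.imread('pics/l1.png'); cv2.imwrite('pics/l1.png',cv2.resize(b[160:380,190:430],(654,600)))
E
```

```text
0.02 [-3.7 -0.5 -3.3]
0.06 [-0.2  1.  -2.9]
0.1 [ 1.   0.2 -2.4]
0.15 [ 0.2 -0.3 -1.6]
0.2 [ 0.1 -0.6 -2.2]
0.25 [-1.4  0.2 -2.2]
0.3 [-0.2 -0.  -1.8]
0.4 [-0.4 -0.1 -1.7]
0.5 [ 0.  -0.6 -1.2]
0.6 [-0.6 -0.4 -1.6]
[0.41182446 0.25078293 0.18855051] 0.020724155972473752
```

View pics/l1.png

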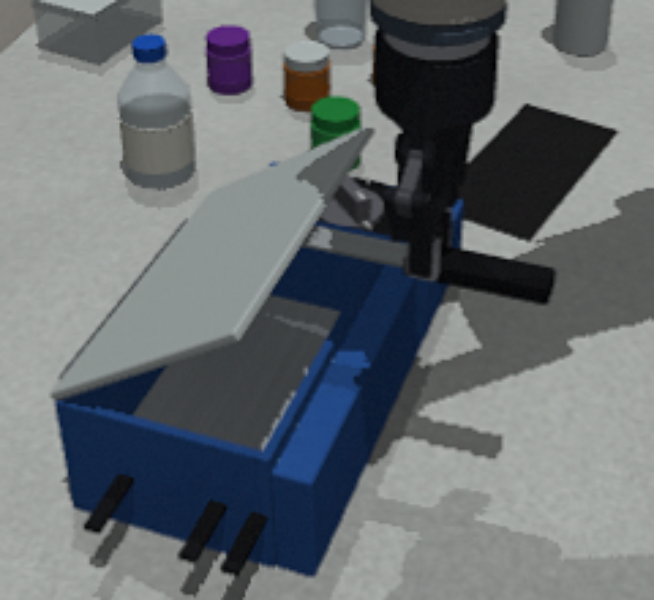

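```bash
python3 - <<'E'
from a import *
r=.157; off=.0039+.0015
for th in [.7,.8,.9,1.0,1.1,1.2,1.3,1.4,1.5,1.6,1.7]:
    robot.servo_line(P(.079-r*np.cos(th),.105+r*np.sin(th)-off),feed=.06); print(th,F())
robot.servo_line(P(-.03,.27),feed=.1); robot.servo_line(P(-.12,.28),feed=.15)
print(robot.sense()['t'])
psi=1.328; c=np.array([.3878,-.1714])
robot.goto([*c,.22],down(psi)); robot.servo_line([*c,.03],feed=.12)
print(robot.servo_line([*c,.004],feed=.015,f_stop=2),tz(),F())
robot.move_gripper(.05); robot.servo_line([*c,.1],feed=.1)
robot.goto([0.41,-0.17,0.25],down(np.pi/2)); p=cap('wrist','sp'); print(blade(p)); print(robot.sense()['t'])
robot.goto([0.54,-0.30,0.33],down(np.pi/2)); cap('wrist','j2'); cap('side','l2')
im=[cv2.imread(f'pics/{n}.png') for n in ['sp','j2','l2']]
o=np.zeros((500,800,3),np.uint8); 
o[:250,:400]=cv2.resize(im[0],(400,250)); o[:250,400:]=cv2.resize(im[1],(400,250)); o[250:,:400]=cv2.resize(im[2],(400,250)); cv2.imwrite('pics/c4.png',o)
E
```

```text
0.7 [ 0.3 -0.1 -1.4]
0.8 [ 0.5 -0.3 -1.1]
0.9 [ 0.1  0.2 -0. ]
1.0 [ 0.3  0.8 -0.3]
1.1 [-0.9 -0.3 -1.1]
1.2 [ 0.2 -0.5 -1.1]
1.3 [ 0.1  0.4 -0.9]
1.4 [-0.7  0.2 -1.2]
1.5 [-0.8  1.2  0.1]
1.6 [-0.2 -0.3 -0.9]
1.7 [ 0.  -0.2 -1.1]
36.4417
True [ 0.38780776 -0.1713898   0.00722159] [-0.5  1.   6.2]
(array([ 0.39985693, -0.11788552]), (0.08199740946292877, 0.02420734241604805), np.float32(1.3308551))
43.8167
```

View pics/c4.png

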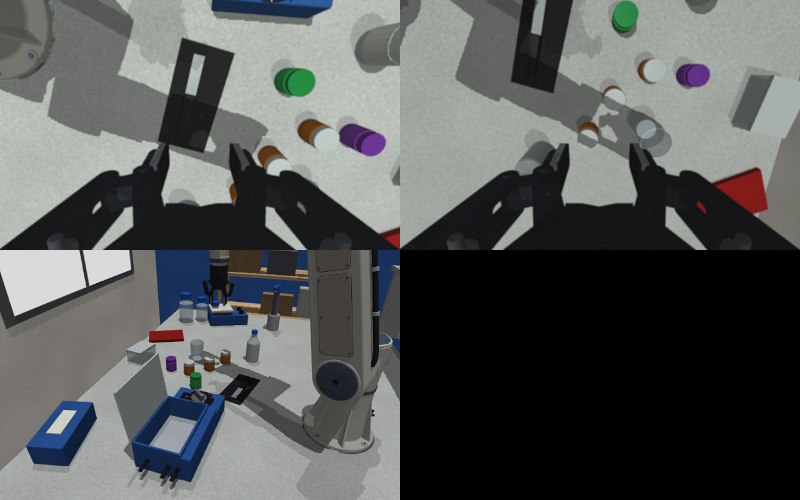

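Spatula is back on the mat, cover is upright, and the three ambers are unmoved at about (403,113), (344,151) and (300,219) in the full j2 frame. Next, the jars.

```bash
cat > jar.py <<'E'
from a import *
def amb(im):
    h=cv2.cvtColor(im,cv2.COLOR_RGB2HSV); m=((h[...,0]>4)&(h[...,0]<20)&(h[...,1]>140)&(h[...,2]>50)).astype(np.uint8)
    n,_,st,ce=cv2.connectedComponentsWithStats(m); return [(ce[i].round(1).tolist(),int(st[i,4])) for i in range(1,n) if st[i,4]>25 and ce[i][1]<240]
JP=[0.54,-0.30,0.33]
def look():
    robot.goto(JP,down(np.pi/2)); return cap('wrist','jl')
def Wp(x,y): return wx[:2]+u*x+v*y
def do(xy,slot):
    y0=np.pi/2; robot.move_gripper(.074)
    robot.goto([*xy,.14],down(y0))
    print('touch',robot.servo_line([*xy,.022],feed=.08,f_stop=5),tz())
    robot.move_gripper(.03,40); s=robot.sense(); print('grip',s['opening'],s['grasp_force'])
    robot.servo_line([*xy,.25],feed=.15)
    robot.goto([.5,-.1,.25],down(y0)); t=Wp(0,slot); q=down(np.pi/2+wx[2])
    robot.servo_line([*t,.25],q,feed=.2); s=robot.sense(); print('held',s['opening'],F())
    robot.servo_line([*t,.06],feed=.1)
    print('floor',robot.servo_line([*t,.034],feed=.015,f_stop=2.5),tz(),F())
    robot.move_gripper(.07); robot.servo_line([*t,.25],feed=.15); robot.goto([.5,-.1,.25],down(y0)); print(robot.sense()['t'])
E
python3 - <<'E'
from jar import *
print(amb(cv2.cvtColor(cv2.imread('pics/wj.png'),cv2.COLOR_BGR2RGB)),amb(look()['pixels']))
do([.656,-.239],.072)
print(amb(look()['pixels']))
E
```

```text
[([385.2, 111.2], 150), ([333.8, 142.9], 63), ([302.1, 202.4], 230)] [([384.9, 110.1], 154), ([333.5, 141.6], 56), ([301.5, 201.4], 226)]
touch False [ 0.65637751 -0.23913719  0.02259687]
grip 0.05047007617106037 41.79577589035034
held 0.05088567369235109 [-0.7 -0.3 -2. ]
floor True [0.56094642 0.31353901 0.0427932 ] [ 0.2 -0.5  5.6]
59.5833
[([333.8, 142.8], 59), ([301.7, 202.5], 227)]
```

```bash
python3 - <<'E'
from jar import *
do([.570,-.300],0.0)
print(amb(look()['pixels']))
do([.510,-.395],-.072)
print(amb(look()['pixels']))
robot.goto([0.53,0.2,0.47],down(np.pi/2)); cap('wrist','in'); cap('scene','in2')
im=[cv2.imread(f'pics/{n}.png') for n in ['in','in2']]
cv2.imwrite('pics/c5.png',np.hstack([cv2.resize(i,(400,250)) for i in im]))
E
```

```text
touch False [ 0.57036846 -0.30018087  0.02255288]
grip 0.05117286579605501 41.448774933815
held 0.0506602628463088 [ 0.2  0.  -1.9]
floor True [0.55648944 0.2416916  0.04278622] [-1.6  0.4  5.2]
74.2167
[([301.8, 202.6], 229)]
touch False [ 0.51030206 -0.39522117  0.02253337]
grip 0.05094321146154874 41.46826922893524
held 0.051074923281534915 [ 0.8  0.  -1.6]
floor True [0.55205929 0.16983174 0.04267957] [-0.7  0.3  5.4]
88.6083
[]
```

View pics/c5.png

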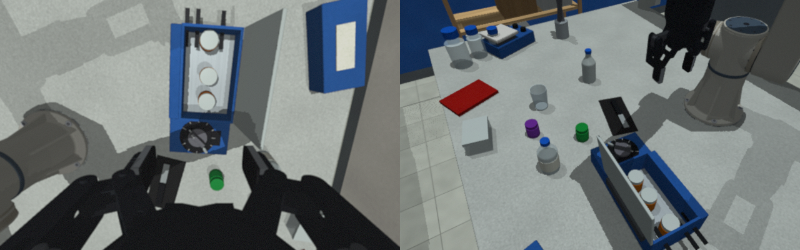

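Three ambers are standing in the chamber, and only green and purple remain on the bench. Next I close the cover slowly, pushing from behind.

```bash
python3 - <<'E'
from jar import *
q=down(wx[2]); H=np.array([.079,.105])
def T(th,r=.15,hw=.011):
    C=H+r*np.array([-np.cos(th),np.sin(th)])+.008*np.array([np.sin(th),np.cos(th)]); return [*Wp(C[0]+hw,0),C[1]]
robot.move_gripper(0,30)
s=T(1.75); b=[*Wp(.165,0),.37]
robot.goto([*Wp(0,0),.40],q); robot.servo_line(b,feed=.2); robot.servo_line([b[0],b[1],s[2]],feed=.1); print('behind',F())
for th in [1.7,1.6,1.5,1.4,1.3,1.2,1.1,1.0,.9,.8,.7,.6,.5,.4,.3,.2,.15,.1,.06,.03]:
    robot.servo_line(T(th),feed=.05)
    if th*10%2<.01 or th<.3: print(th,F())
e=T(0); e[2]-=.006
print(robot.servo_line(e,feed=.012,f_stop=6),tz(),F()); cap('side','cl')
robot.servo_line([e[0],e[1],.25],feed=.1); print(robot.sense()['t'])
robot.goto([0.50,0.02,0.33],down(np.pi/2)); d=cap('wrist','wd2')
b=cv2.imread('pics/cl.png'); c=cv2.imread('pics/wd2.png')
cv2.imwrite('pics/c6.png',np.hstack([cv2.resize(b[160:380,190:430],(400,366)),cv2.resize(c[50:233,220:420],(400,366),interpolation=cv2.INTER_CUBIC)]))
E
```

```text
behind [-0.5  0.4  1. ]
1.6 [-0.2 -0.8 -0.1]
1.4 [-0.7  0.3 -0.4]
1.2 [-0.4 -0.1 -0.8]
1.0 [-0.3  0.7  0.1]
0.8 [-0.2 -0.2  0.9]
0.6 [-0.2  0.2 -0.6]
0.4 [ 0.1  0.3 -0.3]
0.2 [-0.3 -0.8 -0.1]
0.15 [ 0.3 -0.5 -0.3]
0.1 [-0.2  0.7 -0.2]
0.06 [ 0.4 -0.4  0.4]
0.03 [-0.2  0.7 -0.4]
True [0.49689366 0.24546302 0.11304354] [-0.5 -1.   5.9]
107.0833
```

View pics/c6.png

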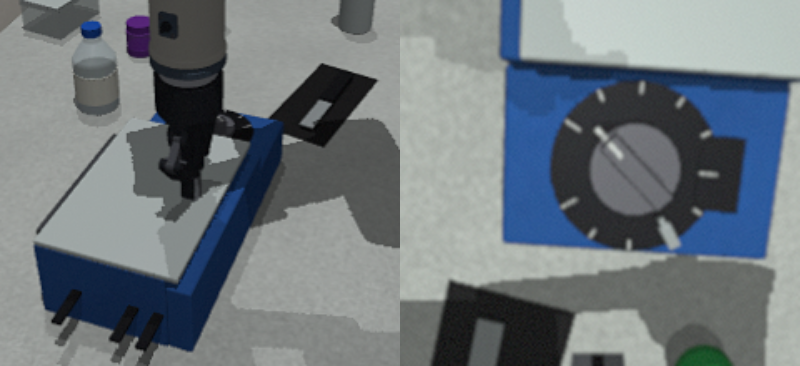

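Cover is shut. The dial pointer's white line runs (598,130)→(620,157) in the right crop, and the clip's inner tip is at (661,221). I've one picture left, so I'll measure numerically.

```bash
cat > dial.py <<'E'
from jar import *
from scipy.optimize import minimize
def dial_look(pose=[0.51,-0.0,0.30]):
    robot.goto(pose,down(np.pi/2)); return cap('wrist','dl')
def rect(p,z,c=(.5235,.055),n=480,span=.12):   # top-down orthophoto of plane z; column=+x, row=-y
    g=(np.arange(n)/n-.5)*span; X,Y=np.meshgrid(c[0]+g,c[1]-g)
    uv=proj(p,np.c_[X.ravel(),Y.ravel(),np.full(X.size,z)]).astype(np.float32).reshape(n,n,2)
    return cv2.remap(p['pixels'],uv[...,0],uv[...,1],cv2.INTER_CUBIC),X,Y
E
python3 - <<'E'
from dial import *
p=dial_look(); 
def bright(z,lo,hi,name):
    o,X,Y=rect(p,z); g=cv2.cvtColor(o,cv2.COLOR_RGB2GRAY); s=cv2.cvtColor(o,cv2.COLOR_RGB2HSV)[...,1]
    m=((g>lo)&(s<60)).astype(np.uint8); n,l,st,ce=cv2.connectedComponentsWithStats(m)
    for i in range(1,n):
        if st[i,4]>250:
            k=l==i; P=np.c_[X[k],Y[k]]; c=P.mean(0); w,V=np.linalg.eigh(np.cov((P-c).T)); a=V[:,1]; t=(P-c)@a
            print(name,c.round(4),'ang',round(np.degrees(np.arctan2(a[1],a[0])),1),'ends',(c+a*t.min()).round(4),(c+a*t.max()).round(4),'wid',(2*np.sqrt(3*w[0])*1e3).round(1),st[i,4])
bright(.079,165,0,'z79'); bright(.103,175,0,'z103')
o1=rect(p,.079)[0]; o2=rect(p,.103)[0]
cv2.imwrite('pics/dial.png',np.hstack([cv2.resize(o,(400,400)) for o in (o1,o2)])[:,:,::-1])
# skirt circle
o,X,Y=rect(p,.079); g=cv2.medianBlur(cv2.cvtColor(o,cv2.COLOR_RGB2GRAY),5)
for c in (cv2.HoughCircles(g,cv2.HOUGH_GRADIENT,1,20,param1=80,param2=15,minRadius=112,maxRadius=128)[0][:3]): print('circ',(c[0]/480-.5)*.12+.5235,.055-(c[1]/480-.5)*.12,c[2]/4)
E
```

```text
z79 [0.5013 0.0761] ang 133.1 ends [0.5042 0.073 ] [0.4984 0.0792] wid 2.3 307
z79 [0.5101 0.0668] ang 132.7 ends [0.514  0.0625] [0.506  0.0712] wid 2.7 495
z79 [0.5476 0.0091] ang 118.7 ends [0.5519 0.0011] [0.5421 0.0192] wid 5.3 1587
z79 [ 0.4884 -0.0032] ang 178.2 ends [ 0.5323 -0.0046] [ 0.4634 -0.0024] wid 3.6 3017
z103 [0.5765 0.1146] ang 178.0 ends [0.5833 0.1144] [0.5657 0.115 ] wid 1.1 264
z103 [0.51  0.067] ang 132.7 ends [0.5134 0.0634] [0.5065 0.0708] wid 1.8 279
z103 [ 0.509  -0.0017] ang 178.1 ends [ 0.5833 -0.0041] [ 4.633e-01 -2.000e-04] wid 6.8 10504
circ 0.523625 0.052874997 29.95
```

View pics/dial.png

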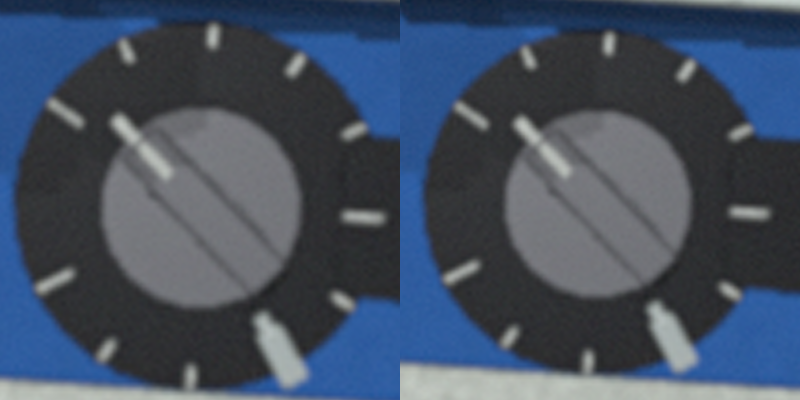

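The orthophotos show the pointer nose at about 133.7° and the clip at −61.3° about (0.5236, 0.0529), so the turn is about 195° clockwise.

```bash
cat > turn.py <<'E'
from dial import *
C=np.array([.5236,.0529])
def turn(a0,a1):
    robot.move_gripper(.04); robot.goto([*C,.15],down(a0))
    print('dn',robot.servo_line([*C,.084],feed=.05,f_stop=4),F())
    robot.move_gripper(.008,35); s=robot.sense(); print('op',s['opening'],s['contact_force'].round(1) if hasattr(s['contact_force'],'round') else s['contact_force'])
    n=max(1,int(abs(a1-a0)/.2)); 
    for a in np.linspace(a0,a1,n+1)[1:]: robot.goto([*C,.084],down(a))
    s=robot.sense(); print(F(),np.round(s['torque'],2),np.round(s['qpos'],2)); robot.hold(.3)
    robot.move_gripper(.04); robot.servo_line([*C,.16],feed=.08); 
def read():
    p=dial_look(); o,X,Y=rect(p,.079,C); g=cv2.cvtColor(o,cv2.COLOR_RGB2GRAY); s=cv2.cvtColor(o,cv2.COLOR_RGB2HSV)[...,1]
    n,l,st,ce=cv2.connectedComponentsWithStats(((g>165)&(s<60)).astype(np.uint8)); 
    for i in range(1,n):
        k=l==i; d=np.c_[X[k],Y[k]].mean(0)-C
        if st[i,4]>150 and np.hypot(*d)<.055: print('r %.4f ang %.1f n %d'%(np.hypot(*d),np.degrees(np.arctan2(d[1],d[0])),st[i,4]))
    cv2.imwrite('pics/dl_o.png',o[:,:,::-1])
E
python3 - <<'E'
from turn import *
turn(np.radians(133.5),np.radians(133.5-195)); read(); print(robot.sense()['t'])
E
```

```text
dn False [-0.5 -0.7  0.6]
op 0.013046026497163639 [0.1 2.1 3.5]
[ 3.8 -3.   2.8] [-0.4  -0.73 -0.05] [ 0.1   0.4   1.96 -0.    0.78  2.73]
r 0.0230 ang -60.3 n 606
r 0.0348 ang -60.9 n 219
r 0.0495 ang -61.3 n 1293
121.6083
```

```bash
python3 - <<'E'
from turn import *
print('amber on bench',amb(look()['pixels']))
robot.goto([0.41,-0.17,0.25],down(np.pi/2)); print(blade(cap('wrist')))
robot.goto([0.55,-.05,0.40],down(np.pi/2)); print(robot.sense()['t'],F())
robot.close_job()
E
```

```text
amber on bench []
(array([ 0.39991981, -0.11769884]), (0.08184174448251724, 0.02423764020204544), np.float32(1.3305728))
124.625 [ 0.1 -0.1  0.3]
the job is handed in; nothing more can be done
```

Job handed in at about 125 s: all three amber jars stand in the warmer, the cover is closed, the dial points at the clip to within about 1°, and the spatula lies on its mat.

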